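# Reset the preset stop in an antenna tuner's tray

### The job

Retune the grey antenna tuner: first move the morse key that stands in the way of the tuner's tray to the middle of the green mat, upright, then press the green release so that the tray pops out. Slide the blue stop along its rail until it is in line with the red flag on the tuner's edge (not the yellow one), then flip its orange cam lever all the way over towards the tray's front to clamp it, and push the tray home until it clicks and stays shut. Leave the other things on the bench where they are, standing as they are.

Things in the scene. Friction and masses are not known exactly. Their poses are not given: they have to be found in the camera images.
- case: Grey-white metal tuner case (all sizes in mm), 220 deep (x) x 360 wide (y) x 115 high, fixed to the bench. Origin on the bench under the middle of its front face; its x points into the case, away from the robot, y to the left along the front, z up. The front is open; the dark tray front (330 wide, z 8 to 72) stands before it, from x -18 to -4 when shut. The case's top plate is 12 thick, from z 103 to 115.
- tray (a joint): Travel of the tray in m: 0 latched shut, 0.16 fully out (towards the robot, case -x), -0.004 pushed in to its end stop. A spring of 5 N (out) to 8 N (shut) drives it out to 0.16 in under a second once released. To shut it, push its front in to the end stop (about 15 N at the click), then let go: it stays at 0 if it has latched.
- tray_front (a point): Middle of the tray front's outer face, 45 mm above the bench; the face is flat, 330 wide, with a raised 100 x 16 grey strip for look only. This is where to push the tray home. Moves with the tray.
- release_top (a point): Middle of the top of the green round release button (28 mm across) on the case's top near the left front, in a black collar; its top is 133 above the bench and 35 behind the front face. Press it straight down: it goes 10 down against a spring of 2 to 6 N and the tray unlatches some 6 to 9 down.
- stop_mark (a point): Top middle of the blue stop, 58 mm above the bench. The stop (44 x 44 in plan) slides along the case's y on a rail in the tray; the rail's top is 30 above the bench, and the stop's end faces, 22 either side of this point, are upright and reach from z 32 to z 58: push there. Friction 1.5 N while unclamped; it stays where it is left. Inside the case until the tray is out.
- stop (a joint): Position of the stop along its rail in m, 0 at mid-rail, growing along the case's y, range +-0.085.
- lever_pivot (a point): Pivot of the cam lever, in the middle of the stop, 40 mm above the bench; the hinge lies along the case's y.
- lever_tip (a point): Tip of the orange lever, 55 mm from the pivot; the handle is a round bar 14 thick over its outer half, 9 thick nearer the pivot. Moves with the lever.
- cam_lever (a joint): Cam lever angle in rad. 0: open, leaning back, away from the tray front, 45 degrees above level; it swings up and over towards the tray front and at 2.1 it is clamped, 15 degrees above level, pointing at the tray front. It stays where it is left; the cam bites from about 1.4 on, and then holds the stop against a push of about 14 N along the rail. Needs 1 to 2 N at the tip at first and under 10 N while the cam bites.
- flag_red: Red flag, 12 mm wide (y), on the front edge of the case's top, 5 high; it is fixed. Origin in the middle of its width; its axes are those of the case. The stop is right when stop_mark has the same y in this frame.
- flag_yellow: Yellow flag, same shape as the red one, on the same edge on the other side: an old mark, not to be used.
- key: Morse paddle key: steel base 85 mm (its x) x 50 (its y) x 30 high with upright sides, brass and red paddles on top to 52 high; about 0.45 kg. Origin under the middle of the base. Loose, stands before the shut tray.
- mat: Green flat mat, 120 x 120 mm, at the left or right of the tray's path, level with the bench (no edge to catch on). Origin at its middle; the key belongs near its middle.
- mug: Blue mug, 76 across and 92 high with a side handle (mm); loose. Origin under its middle. Not to be moved.
- fuse_jar: Small amber jar, 52 across, 70 high (mm); loose. Origin under its middle. Not to be moved.
- tape_roll: Black ring of tape lying flat, 64 across, 19 high (mm); loose. Origin under its middle. Not to be moved.
- adapter: Brass and steel coax adapter standing upright, 25 across, 30 high (mm); loose. Origin under its middle. Not to be moved.
- driver: Screwdriver lying flat, 170 long (mm); loose. Origin under its middle, on the handle-blade line. Not to be moved.
- walkie: Black hand-held radio standing upright, 55 x 32 in plan, 105 high, with a 60 stub aerial on top (mm); loose. Origin under its middle. Not to be moved.

How it is judged:
On the way, in this order (a step that is already met when the one before it is completed fails the run):
1. the morse key stands on the green mat while the tray is still shut (horizontal distance between key and mat below 0.04 m and angle between key's own z axis and vertical below 0.15 rad and height (world z) of key below 0.01 m and linear speed of key below 0.02 m/s and value of joint tray below 0.01 m), for 0.2 s.
2. the tray has popped out (value of joint tray above 0.14 m), for 0.1 s.
3. the stop is in line with the red flag, its lever still open (y of stop_mark in the frame of flag_red between -0.004 and 0.004 m and value of joint cam_lever below 0.6 rad and value of joint tray above 0.13 m), for 0.2 s.
4. the lever is flipped over and clamps the stop, in line with the red flag (y of stop_mark in the frame of flag_red between -0.004 and 0.004 m and value of joint cam_lever above 1.85 rad and value of joint tray above 0.1 m), for 0.2 s.
At the end, for the whole second after the job is handed in: The tray is latched shut (within 5 mm) and still, the cam lever is flipped over past 1.85 rad, the stop is within 4 mm of the red flag's line, and the morse key stands upright on the bench with its origin within 40 mm of the mat's middle (value of joint tray below 0.005 m and velocity of joint tray between -0.01 and 0.01 m/s and value of joint cam_lever above 1.85 rad and y of stop_mark in the frame of flag_red between -0.004 and 0.004 m and horizontal distance between key and mat below 0.04 m and angle between key's own z axis and vertical below 0.15 rad and height (world z) of key below 0.01 m and linear speed of key below 0.02 m/s); the robot touches nothing.
It fails at once if one of the six other loose things is moved by more than 25 mm (distance of any of mug, fuse_jar, tape_roll, adapter, driver, walkie from where it was at the start of the episode above 0.025 m).
It fails at once if one of the standing things is tipped over (angle between any of mug, fuse_jar, tape_roll, adapter, walkie's own z axis and vertical above 0.4 rad).
It also fails if it takes over 72 s, if anything falls off the work surface, if the arm or the gripper's body presses on something with over 40 N, if the wrist force passes 120 N, or if a joint passes its speed limit or range.

### The arm

A 6-joint arm with a two-finger parallel gripper is mounted at the origin on the work surface. World frame = base frame: x ahead of the robot, y to its left, z up, the work surface at z = 0. Lengths are in m, angles in rad, forces in N, time in s.
With the tool pointing down it reaches from about 0.325 to 0.775 m from the base axis. Payload 5.5 kg.
Tool frame: the origin (TCP) lies between the finger pads; the fingertips stand 8 mm ahead of it and the grasp point (between the pads) lies 11 mm behind it (tcp_to_tips is the distance from the TCP to the fingertips, in m); z points along the fingers, y is the direction in which the jaws open and shut (so a half turn about z gives the same grasp; the last joint's range is limited). The gripper opens to 88 mm and grips with 3 to 60 N. Pads are 20 mm wide; open, the fingers measure 115 mm over their backs; the gripper's body (75 mm by 178 mm) begins 61 mm behind the grasp point.
Start: joints at [1.145, 0.091, 1.231, -0, 1.82, -0.057], TCP at [0.216, 0.56, 0.231] pointing down, gripper open.
Joint ranges: [-2.87, 2.87], [-0.86, 2.18], [0.17, 2.46], [-1.51, 4.65], [0.06, 2.69], [-2.65, 2.65]. Speed limits (rad/s): [2.57, 2.57, 3.01, 3.14, 3.14, 3.14].

### API

Orientations are given as a unit quaternion [w, x, y, z].
In Python, from bench import * gives the robot as it stands. Calls block until the motion is done:
- move_to(position, orientation): joint-space move of the TCP to a pose.
- move_l(position, speed=0.15, orientation=None): straight line of the TCP; orientation=None keeps the orientation; speed is the mean speed in m/s.
- movej(angles): joint-space move.
- gripper_open() and close(): open the fingers fully, or close them until they stop; the grip force is fixed at half the most.
- hold(seconds).
- inverse_kinematics(position, orientation): joint angles nearest the present ones, or None.
- state(): the state.
- get_image(name): name is "scene" or "top" or "wrist"; returns a dict with "frame" (420x560x3 uint8, blue, green, red), "depth" (420x560 float32, m along the optical axis (not along the pixel's ray), 0 where there is no reading), "camera_matrix" (3x3 intrinsics, pixels), "view" (4x4, takes a point from world to camera coordinates). Camera axes: x right, y up, looking along -z (the intrinsics and any distortion apply to the point x, -y, -z); pixel columns grow to the right and rows downward; lengths in m; the calibration is good to about 2 mm. The wrist camera is an equidistant fisheye: a pixel r from the principal point sees the ray r / f radians off the axis. A picture is of the moment at which its call begins.
A pose or a line that the arm cannot do raises IKError and nothing moves.
- job_done(): hands the job in, once; it reports no verdict.
The state is a dict: "time": time; "joint_pos": joint angles; "dq": joint speeds; "joint_torque": joint torques, N m; "ee_pos": TCP position; "ee_rot": TCP orientation; "ft_force": force on the tool from outside, world axes, zero at the start; "moment": the same for the moment, N m; "finger_gap": finger opening in m.
Only numpy, scipy, OpenCV 4.12 (cv2) and the standard library are available. Lean on these libraries where they do the work, as an engineer would, in place of code of your own. Each camera call takes 0.05 s, during which the arm holds its last target.

## Working session

There is one attempt and no reset: what is moved stays moved. The work goes in short steps, each a Python script; the robot and the scene stay as the last script left them, time stands still between calls to the robot, and variables do not carry over. Pictures are saved under pics/ and viewed, and the job is handed in when it is done.

```bash
mkdir -p pics; ls; cat > h.py <<'E'
from bench import *
import numpy as np, cv2
def save(n,name):
    im=get_image(n); cv2.imwrite(f'pics/{name}.png',im['frame']); np.savez(f'pics/{name}.npz',**im); return im
def px2w(im,u,v,z=None):
    K=im['camera_matrix'];V=np.linalg.inv(im['view'])
    d=np.array([(u-K[0,2])/K[0,0],-(v-K[1,2])/K[1,1],-1.0])
    R=V[:3,:3];c=V[:3,3]; w=R@d
    if z is None:
        return c+w*float(im['depth'][int(round(v)),int(round(u))])
    return c+w*(z-c[2])/w[2]
def w2px(im,p):
    q=im['view']@np.r_[p,1]; K=im['camera_matrix']
    return K[0,0]*q[0]/-q[2]+K[0,2], K[1,1]*-q[1]/-q[2]+K[1,2]
E
python3 - <<'E'
from h import *
for n in ['scene','top']:
    im=save(n,n+'0'); print(n,im['camera_matrix'].tolist(),np.linalg.inv(im['view']).round(3).tolist())
s=state();print(s['time'],s['ee_pos'],s['ee_rot'],s['finger_gap'])
E
```

```text
pics
scene [[542.4593499517416, 0.0, 284.97377163283824], [0.0, 542.4593499517416, 202.0986343732791], [0.0, 0.0, 1.0]] [[-0.758, -0.517, 0.398, 0.978], [0.652, -0.602, 0.461, 0.501], [0.001, 0.609, 0.793, 0.958], [0.0, 0.0, 0.0, 1.0]]
top [[496.2398903993061, 0.0, 276.14322479809863], [0.0, 496.2398903993061, 211.98745754513408], [0.0, 0.0, 1.0]] [[0.071, 0.971, -0.227, 0.316], [-0.997, 0.07, -0.013, 0.012], [0.003, 0.227, 0.974, 1.206], [0.0, 0.0, 0.0, 1.0]]
0.1 [0.21620921 0.55942755 0.22965217] [-1.89850278e-04  1.83363895e-01  9.83044744e-01 -8.22966585e-04] 0.08775989748362278
```

View pics/scene0.png

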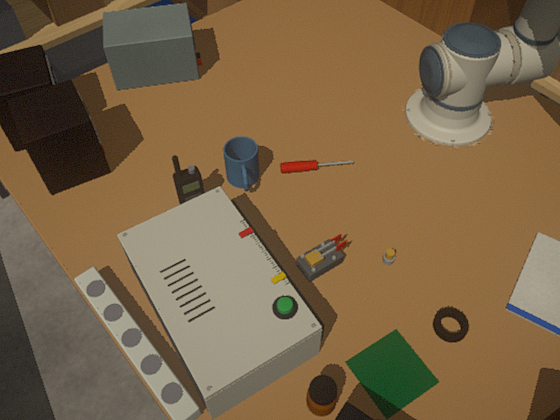

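View pics/top0.png

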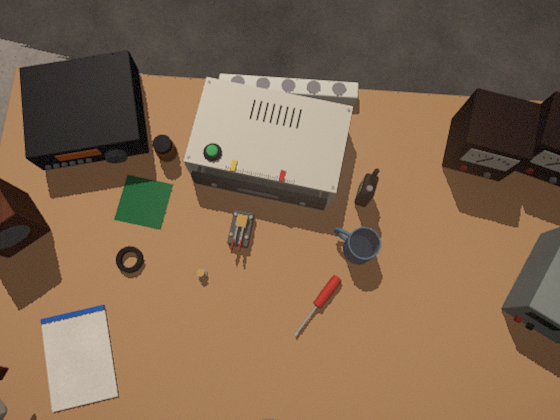

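The scene and top views show everything. In the top view: case around (270,140), key (240,230), mat (145,202), release (212,152), red flag (282,176) and yellow flag (234,166). I'll enlarge crops to read exact pixels.

```bash
python3 - <<'E'
import cv2
t=cv2.imread('pics/top0.png')
cv2.imwrite('pics/c1.png',cv2.resize(t[70:220,180:360],None,fx=4,fy=4,interpolation=cv2.INTER_CUBIC))
cv2.imwrite('pics/c2.png',cv2.resize(t[130:285,105:265],None,fx=3.8,fy=3.8,interpolation=cv2.INTER_CUBIC))
cv2.imwrite('pics/c3.png',cv2.resize(t[200:260,215:265],None,fx=9,fy=9,interpolation=cv2.INTER_CUBIC))
E
```

```text
(no output)
```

View pics/c1.png

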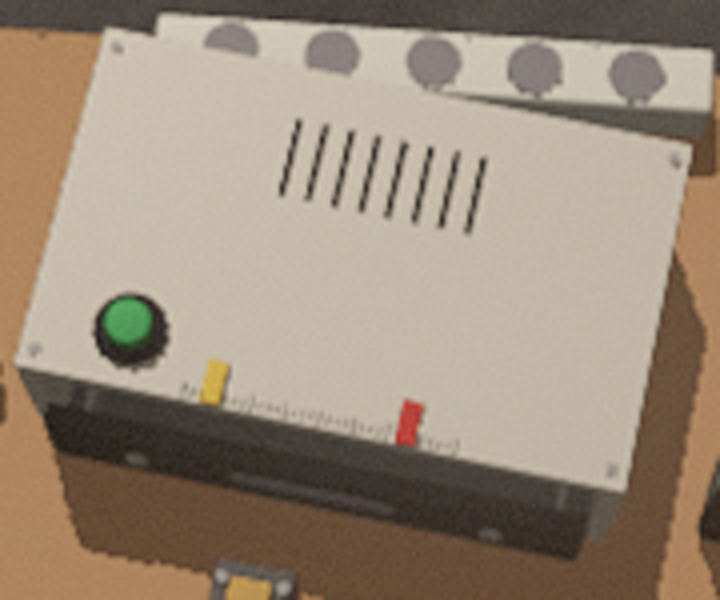

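View pics/c2.png

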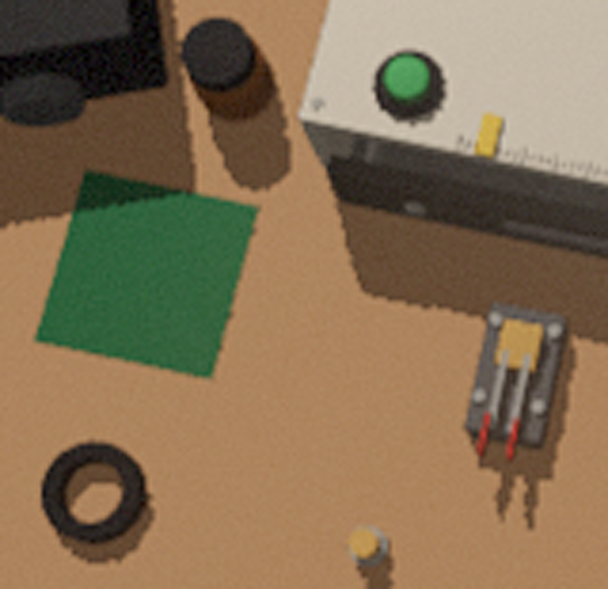

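View pics/c3.png

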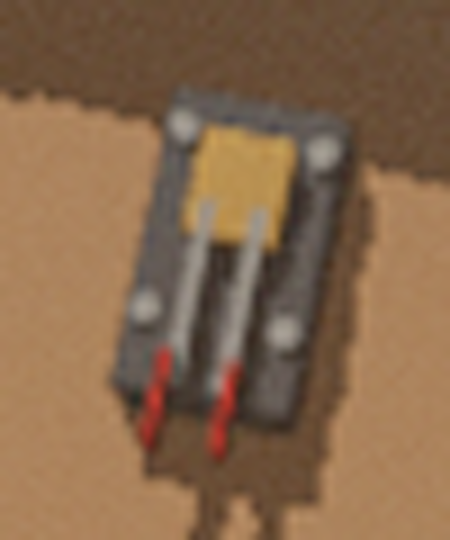

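```bash
cat >> h.py <<'E'
def load(n): return dict(np.load(f'pics/{n}.npz'))
E
python3 - <<'E'
from h import *
im=load('top0')
def quad(P,f,o,z):
    W=[px2w(im,x/f+o[0]-0.5+0.5/f,y/f+o[1]-0.5+0.5/f,z) for x,y in P]
    W=np.array(W); c=W.mean(0)
    L=[np.linalg.norm(W[i]-W[(i+1)%4]) for i in range(4)]
    print(W.round(4)[:,:2].tolist(),'c',c.round(4),'L',np.round(L,4)); return W
def ang(v): return np.arctan2(v[1],v[0])
C=quad([(106,28),(692,146),(622,493),(16,364)],4,(180,70),.115)
print('case yaw', ang(C[0]-C[3]),ang(C[1]-C[2]),ang(C[3]-C[2])-np.pi/2,ang(C[0]-C[1])-np.pi/2)
k=quad([(180,90),(348,118),(296,428),(115,385)],9,(215,200),.03)
print('key yaw', ang(k[0]-k[3]),ang(k[1]-k[2]),ang(k[0]-k[1])-np.pi/2,ang(k[3]-k[2])-np.pi/2)
m=quad([(85,172),(258,208),(212,378),(37,340)],3.8,(105,130),0)
print('mat yaw', ang(m[0]-m[3]))
p=lambda x,y,f,o,z: px2w(im,x/f+o[0]-.4,y/f+o[1]-.4,z).round(4)
print('btn',p(129,321,4,(180,70),.133))
print('red',p(414,402,4,(180,70),.12),p(406,446,4,(180,70),.12));print('yel',p(212,403,4,(180,70),.12))
print('jar',p(220,55,3.8,(105,130),.07)); print('tape',p(95,492,3.8,(105,130),.019),'adap',p(365,544,3.8,(105,130),.03))
print('mug',px2w(im,363,245,.092),'walkie',px2w(im,367,190,.105))
for u,v in [(235,150),(300,140),(145,202)]: print(px2w(im,u,v))
E
```

```text
[[0.8926, 0.2182], [0.8413, -0.1368], [0.6248, -0.1047], [0.6769, 0.2481]] c [0.7589 0.0562 0.115 ] L [0.3587 0.2189 0.3566 0.2178]
case yaw -0.13812921309219783 -0.14749685496303733 -0.14664770768026858 -0.1434843302215827
[[0.5892, 0.1288], [0.5847, 0.0828], [0.4994, 0.0897], [0.5075, 0.1388]] c [0.5452 0.11   0.03  ] L [0.0462 0.0856 0.0497 0.0823]
key yaw -0.12202744656386358 -0.08095419026829558 -0.0976797802234679 -0.16362136136445793
[[0.6667, 0.4119], [0.6501, 0.2939], [0.5336, 0.3101], [0.5505, 0.4273]] c [0.6002 0.3608 0.    ] L [0.1192 0.1177 0.1184 0.1172]
mat yaw -0.13124770453421555
btn [0.7013 0.1829 0.133 ]
red [0.6689 0.0172 0.12  ] [0.6423 0.02   0.12  ]
yel [0.66   0.1326 0.12  ]
jar [0.7301 0.3138 0.07  ]
tape [0.452  0.3701 0.019 ] adap [0.4305 0.1949 0.03  ]
mug [ 0.51323129 -0.17565007  0.092     ] walkie [ 0.63972121 -0.17869127  0.105     ]
[0.7110922  0.13199565 0.11559029]
[ 0.7465654  -0.01715335  0.1157193 ]
[5.99418740e-01 3.57024114e-01 4.51342632e-04]
```

```bash
cat >> h.py <<'E'
YAW=-0.144; O=np.array([0.650,0.072])
def qd(yaw): d=-yaw; return [0,float(np.sin(d/2)),float(np.cos(d/2)),0]
ex=np.array([np.cos(YAW),np.sin(YAW)]); ey=np.array([-np.sin(YAW),np.cos(YAW)])
def c2w(x,y,z): return [*(O+x*ex+y*ey),z]
def w2c(p): d=np.array(p[:2])-O; return np.array([d@ex,d@ey,p[2]])
def st():
    s=state(); print('t',round(s['time'],2),'ee',s['ee_pos'].round(4),'case',w2c(s['ee_pos']).round(4),'F',np.round(s['ft_force'],1),'gap',round(s['finger_gap'],4)); return s
E
python3 - <<'E'
from h import *
q=qd(-0.12); k=[0.545,0.110]
move_to([*k,0.12],q); move_l([*k,0.013],0.12); st()
close(); st()
save('scene','k1')
move_l([*k,0.07],0.15); st(); save('scene','k2')
E
```

```text
t 3.18 ee [0.5457 0.1101 0.014 ] case [-0.1087  0.0228  0.014 ] F [ 0.2  0.2 -0.4] gap 0.0878
t 3.86 ee [0.545  0.1101 0.0131] case [-0.1094  0.0226  0.0131] F [0.2 0.4 0.2] gap 0.0496
t 4.44 ee [0.5446 0.1099 0.0691] case [-0.1097  0.0224  0.0691] F [ 0.2 -0.4 -4.4] gap 0.0498
```

```bash
python3 -c "
import cv2,numpy as np
cv2.imwrite('pics/k12.png',np.hstack([cv2.imread(f'pics/k{i}.png')[80:400,180:560] for i in (1,2)]))"
```

```text
(no output)
```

View pics/k12.png

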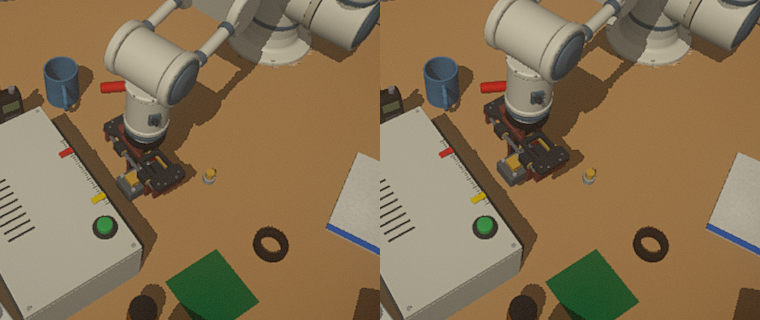

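The key is gripped (gap 50 mm, about 4.4 N of weight). Next I'll carry it to the mat.

```bash
python3 - <<'E'
from h import *
q=qd(-0.13); m=[0.600,0.361]
move_l([*m,0.07],0.2,q); move_l([*m,0.0138],0.08); st()
gripper_open(); st()
move_l([*m,0.16],0.15); st(); hold(0.2)
save('top','k3'); im=save('scene','k4')
E
python3 -c "
import cv2,numpy as np
cv2.imwrite('pics/k34.png',np.hstack([cv2.imread('pics/k4.png')[200:420,220:560],cv2.imread('pics/k3.png')[80:300,60:400]]))"
```

```text
t 6.78 ee [0.5999 0.3611 0.0133] case [-0.091   0.2789  0.0133] F [ 0.2 -1.2 -3.8] gap 0.05
t 7.53 ee [0.6    0.361  0.0138] case [-0.091   0.2788  0.0138] F [-0.8  0.4  0.6] gap 0.0877
t 8.66 ee [0.5996 0.3608 0.1584] case [-0.0913  0.2785  0.1584] F [ 0.7  0.3 -0.5] gap 0.0878
```

View pics/k34.png

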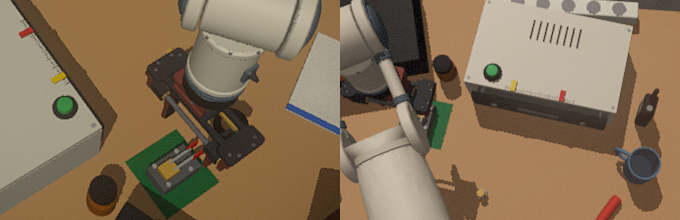

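The key stands upright in the middle of the mat. Next is the release button.

```bash
python3 - <<'E'
from h import *
close()
b=c2w(0.035,0.117,0); b=[0.5*(b[0]+0.7013),0.5*(b[1]+0.1829)]; print(b)
move_to([*b,0.18],qd(YAW)); move_l([*b,0.146],0.1); st()
for z in (0.139,0.136,0.133,0.1315):
    move_l([*b,z],0.05); s=st()
    if s['ft_force'][2]>12: break
move_l([*b,0.20],0.15); hold(0.3); st()
save('scene','p1'); save('top','p2')
E
python3 -c "
import cv2,numpy as np
cv2.imwrite('pics/p1c.png',cv2.resize(cv2.imread('pics/p1.png')[140:360,120:420],None,fx=2.6,fy=2.6))"
```

```text
[np.float64(0.7013637901375063), np.float64(0.18283321945106018)]
t 11.62 ee [0.7008 0.1836 0.1454] case [0.0342 0.1178 0.1454] F [ 0.6 -0.2  0. ] gap 0.0003
t 11.92 ee [0.7014 0.1828 0.1392] case [0.035  0.1171 0.1392] F [-0.2 -0.1 -0.5] gap 0.0007
t 12.17 ee [0.7013 0.1827 0.1358] case [0.0349 0.1169 0.1358] F [-1.3  0.1 -0.5] gap 0.0011
t 12.42 ee [0.7014 0.1827 0.1336] case [0.035  0.1169 0.1336] F [-2.  -0.8  4.6] gap 0.001
t 12.67 ee [0.7015 0.1827 0.1323] case [0.0351 0.1169 0.1323] F [-1.2 -0.2  4.8] gap 0.0007
t 13.57 ee [0.7011 0.1828 0.1986] case [0.0346 0.1169 0.1986] F [-0.2 -0.1 -0.5] gap 0.0004
```

View pics/p1c.png

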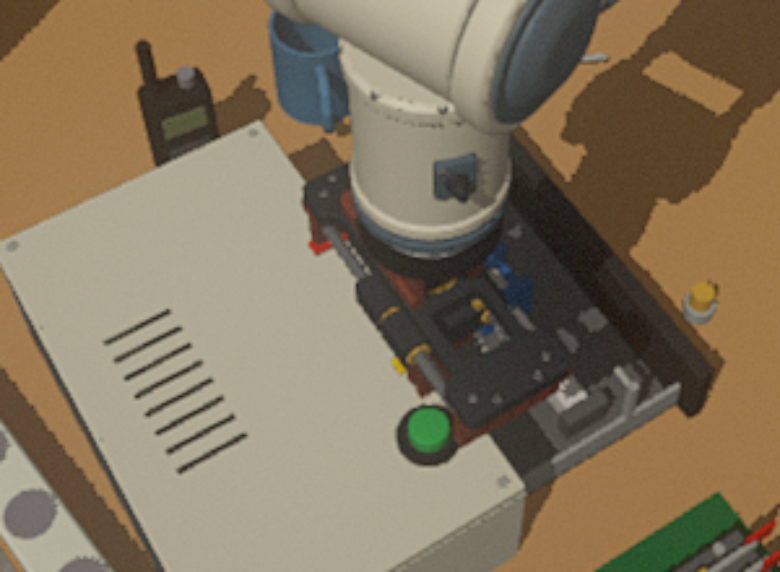

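View pics/p2.png

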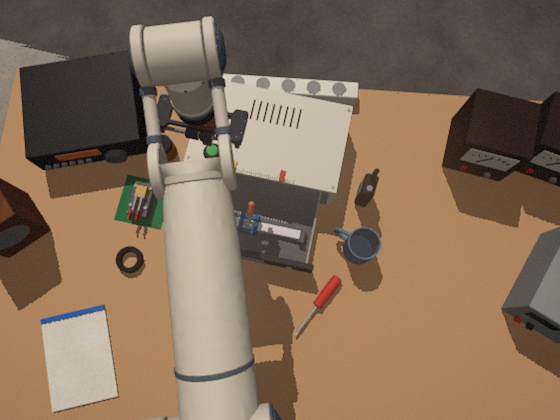

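The tray is out, with the stop at (249,222) and the lever leaning back at (251,207) in the top view. I'll move the arm off to the left for a clear view.

```bash
python3 - <<'E'
from h import *
move_l(c2w(-0.06,0.30,0.20),0.25); st()
save('scene','q1'); save('top','q2')
E
python3 -c "
import cv2,numpy as np
cv2.imwrite('pics/q2c.png',cv2.resize(cv2.imread('pics/q2.png')[150:280,190:330],None,fx=5,fy=4.6*5/4.6,interpolation=cv2.INTER_CUBIC)[:600])
cv2.imwrite('pics/q1c.png',cv2.resize(cv2.imread('pics/q1.png')[180:330,200:400],None,fx=4,fy=4,interpolation=cv2.INTER_CUBIC))"
```

```text
t 14.65 ee [0.6342 0.3763 0.2   ] case [-0.0593  0.2989  0.2   ] F [-0.4 -0.3  0.1] gap 0.0007
```

View pics/q2c.png

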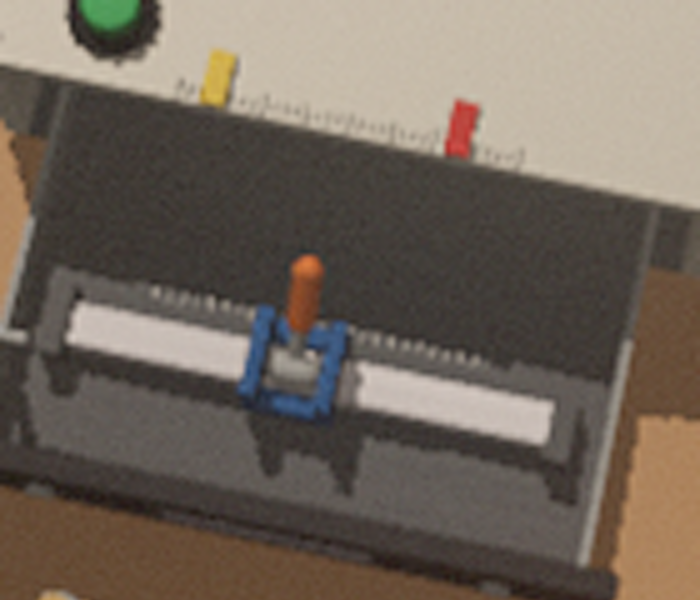

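View pics/q1c.png

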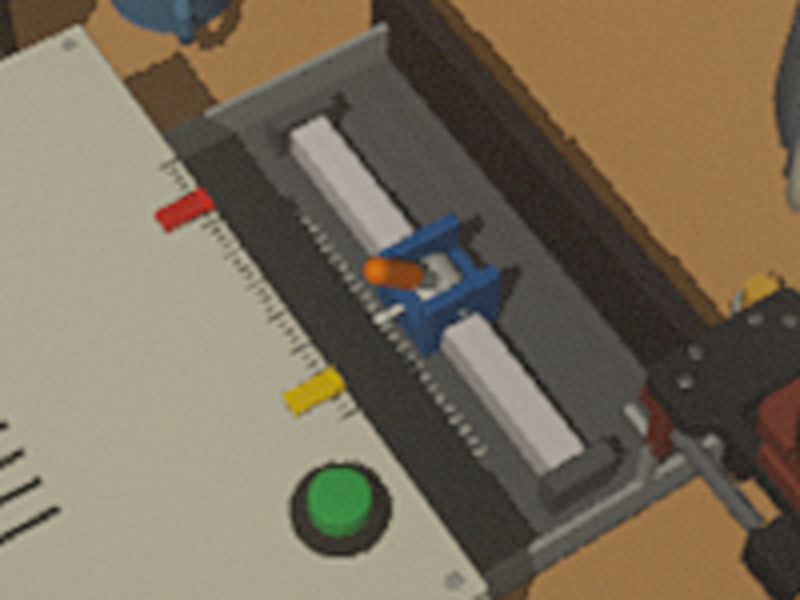

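```bash
python3 - <<'E'
from h import *
def P(im,x,y,f,o,z): return w2c(px2w(im,x/f+o[0]-.5+.5/f,y/f+o[1]-.5+.5/f,z)).round(4)
t=load('q2'); s=load('q1')
print('stop top');[print(P(t,*p,5,(190,150),.058)) for p in [(260,308),(347,323),(334,412),(245,397)]]
print('tip',P(t,307,265,5,(190,150),.079+.005))
print('red');[print(P(t,*p,5,(190,150),.12)) for p in [(456,100),(481,103),(470,157),(445,155)]]
print('front corner',P(t,700,212,5,(190,150),.115))
print('SCENE stop');[print(P(s,*p,4,(200,180),.058)) for p in [(452,217),(500,272),(428,315),(380,255)]]
print('red');[print(P(s,*p,4,(200,180),.12)) for p in [(204,188),(215,206),(168,231),(155,214)]]
print('tip',P(s,377,270,4,(200,180),.079))
print('trayfront top',P(t,616,575,5,(190,150),.072),P(s,385,3,4,(200,180),.072))
print('edge',P(s,85,25,4,(200,180),.115),P(s,488,600,4,(200,180),.115))
E
```

```text
stop top
[-0.0747  0.0265  0.058 ]
[-0.073  -0.0155  0.058 ]
[-0.1162 -0.019   0.058 ]
[-0.1181  0.0236  0.058 ]
tip [-0.0555  0.0068  0.084 ]
red
[ 0.0266 -0.0461  0.12  ]
[ 0.0276 -0.0576  0.12  ]
[ 0.0013 -0.0581  0.12  ]
[-0.0002 -0.0467  0.12  ]
front corner [-0.0003 -0.1658  0.115 ]
SCENE stop
[-0.1126 -0.013   0.058 ]
[-0.1141  0.0266  0.058 ]
[-0.0705  0.0281  0.058 ]
[-0.0698 -0.0133  0.058 ]
red
[ 0.0025 -0.0557  0.12  ]
[ 0.0034 -0.0441  0.12  ]
[ 0.0289 -0.0437  0.12  ]
[ 0.0293 -0.0552  0.12  ]
tip [-0.0561  0.0044  0.079 ]
trayfront top [-0.1651 -0.1631  0.072 ] [-0.1538 -0.1379  0.072 ]
edge [ 0.0011 -0.1768  0.115 ] [0.0065 0.1842 0.115 ]
```

```bash
python3 - <<'E'
from h import *
t=load('q2'); s=load('q1')
for n,im,f,o,pts in [('t',t,5,(190,150),[(60,290),(60,330),(565,390),(575,430),(295,370),(307,270),(150,330)]),('s',s,4,(200,180),[(575,470),(600,455),(290,115),(440,275),(380,270),(520,400)])]:
    for x,y in pts: print(n,(x,y),w2c(px2w(im,x/f+o[0]-.4,y/f+o[1]-.4)).round(4))
print(inverse_kinematics(c2w(-.0935,.005,.048),qd(YAW)))
E
```

```text
t (60, 290) [-0.0826  0.1252  0.0392]
t (60, 330) [-0.1018  0.1203  0.0393]
t (565, 390) [-0.0789 -0.1233  0.0401]
t (575, 430) [-0.0925 -0.1324  0.0175]
t (295, 370) [-0.0985  0.0044  0.0482]
t (307, 270) [-0.0584  0.006   0.0862]
t (150, 330) [-0.0915  0.0788  0.0337]
s (575, 470) [-0.0897  0.1253  0.0358]
s (600, 455) [-0.1052  0.1245  0.0337]
s (290, 115) [-0.0867 -0.1265  0.0337]
s (440, 275) [-0.0925  0.0066  0.0471]
s (380, 270) [-0.055   0.0085  0.0854]
s (520, 400) [-0.0925  0.0774  0.0279]
[ 1.00334453e-01  4.07624668e-02  1.60807441e+00 -4.44089210e-16
  1.49275578e+00 -1.32646187e+00]
```

Both cameras put the stop about 56 mm left of the red flag's line. I'll grip it by its end faces, which centres it exactly, then slide it and check.

```bash
python3 - <<'E'
from h import *
gripper_open()
x=-.0935
move_to(c2w(x,.0055,.16),qd(YAW)); move_l(c2w(x,.0055,.050),0.1); st()
close(); st()
y1=.0055-.0565
move_l(c2w(x,y1,.050),0.08); hold(0.2); st()
save('scene','r1'); save('top','r2')
E
python3 -c "
import cv2,numpy as np
cv2.imwrite('pics/r12.png',np.hstack([cv2.resize(cv2.imread('pics/r1.png')[160:320,180:340],None,fx=2.5,fy=2.5),cv2.resize(cv2.imread('pics/r2.png')[130:290,190:350],None,fx=2.5,fy=2.5)]))"
```

```text
t 18.52 ee [0.5588 0.0909 0.051 ] case [-0.0929  0.0056  0.051 ] F [-0.5  0.2 -0.1] gap 0.088
t 19.27 ee [0.5582 0.0908 0.05  ] case [-0.0935  0.0055  0.05  ] F [ 0.7 -0.8 -0.5] gap 0.0435
t 20.33 ee [0.5502 0.035  0.05  ] case [-0.0935 -0.0509  0.05  ] F [ 1.1 -1.9  0.5] gap 0.0439
```

View pics/r12.png

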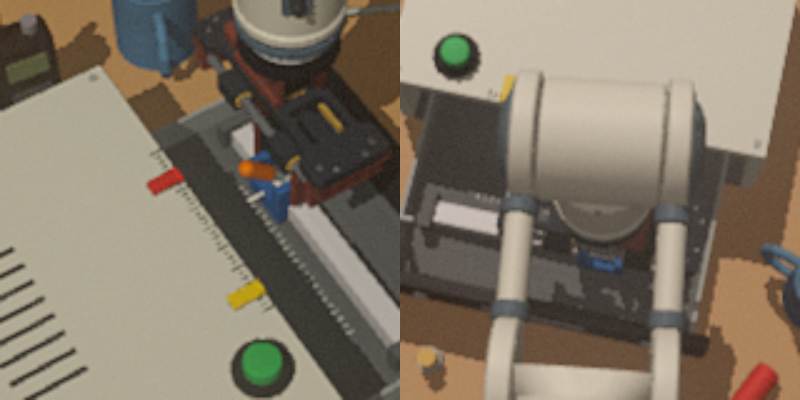

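The grip held (gap 43.9 mm). I'll release, lift clear and measure the alignment.

```bash
python3 - <<'E'
from h import *
gripper_open(); st()
move_l(c2w(-.0935,-.051,.15),0.2); close(); move_l(c2w(-0.05,0.28,0.2),0.35); st()
save('scene','s1'); save('top','s2')
E
python3 -c "
import cv2,numpy as np
cv2.imwrite('pics/s2c.png',cv2.resize(cv2.imread('pics/s2.png')[165:245,250:330],None,fx=7.5,fy=7.5,interpolation=cv2.INTER_CUBIC))
cv2.imwrite('pics/s1c.png',cv2.resize(cv2.imread('pics/s1.png')[190:270,220:320],None,fx=7.5,fy=7.5,interpolation=cv2.INTER_CUBIC))"
```

```text
t 21.27 ee [0.5502 0.0349 0.05  ] case [-0.0935 -0.051   0.05  ] F [ 0.   0.5 -0.1] gap 0.0881
t 24.38 ee [0.6406 0.3556 0.1997] case [-0.05    0.2793  0.1997] F [0.1 0.6 0.3] gap 0.0001
```

View pics/s2c.png

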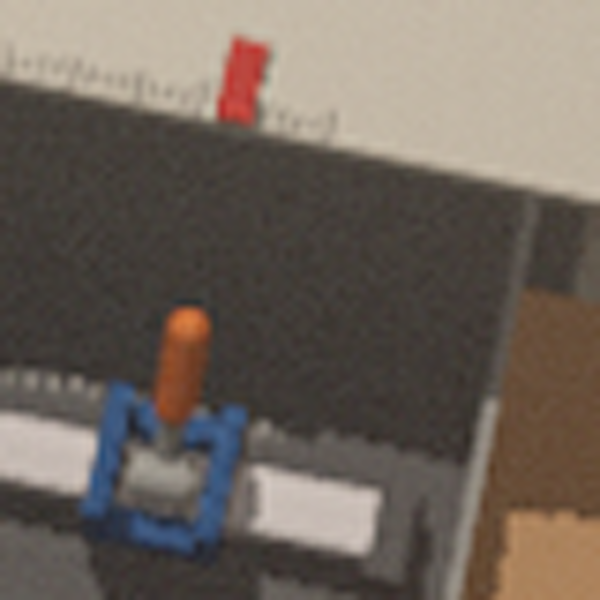

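View pics/s1c.png

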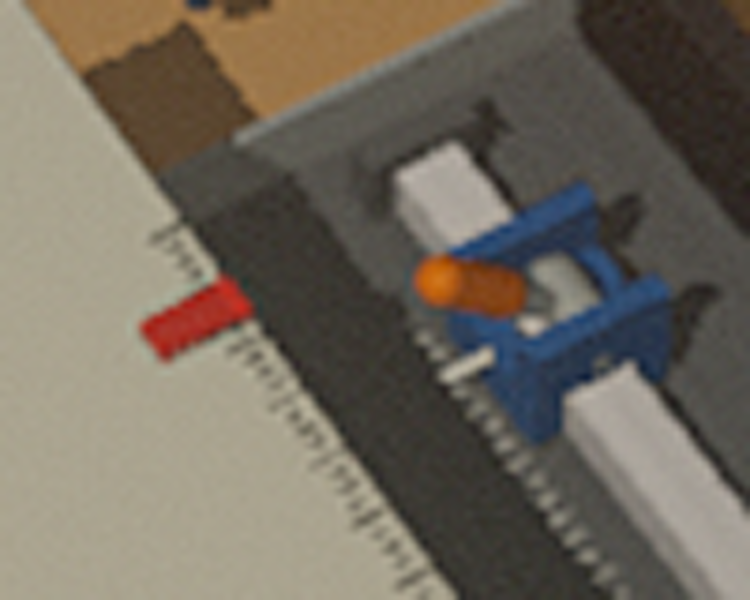

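```bash
python3 - <<'E'
from h import *
def P(im,p,f,o,z): return w2c(px2w(im,p[0]/f+o[0]-.5+.5/f,p[1]/f+o[1]-.5+.5/f,z)).round(4)
t=load('s2'); s=load('s1')
for n,im,o,S,F in [('t',t,(250,165),[(120,383),(244,408),(215,545),(83,508)],[(232,37),(270,43),(257,122),(218,118)]),
  ('s',s,(220,190),[(588,183),(668,283),(530,352),(450,247)],[(222,276),(250,312),(165,360),(140,325)])]:
    a=np.array([P(im,p,7.5,o,.058) for p in S]); b=np.array([P(im,p,7.5,o,.12) for p in F])
    print(n,a[:,:2].tolist(),b[:,:2].tolist(),'stop',a.mean(0),'flag',b.mean(0),'d',a.mean(0)[1]-b.mean(0)[1])
    # lever ball tip & edge line
    print('tip', P(im,(187,325) if n=='t' else (437,281),7.5,o,.082))
# yaw from case edge, top
a=px2w(t,250+530/7.5-.43,165+187/7.5-.43,.115); print('edge',w2c(a))
for y in (.12,-.15):
    print(w2px(t,c2w(0,y,.115)), w2px(s,c2w(0,y,.115)))
m=cv2.inRange(cv2.cvtColor(t['frame'],cv2.COLOR_BGR2HSV),(0,170,110),(6,255,255)); 
E
```

```text
t [[-0.073, -0.0315], [-0.0726, -0.0714], [-0.1174, -0.0718], [-0.1147, -0.0289]] [[0.0267, -0.0454], [0.0273, -0.0571], [0.0018, -0.0585], [0.0005, -0.0467]] stop [-0.094425 -0.0509    0.058   ] flag [ 0.014075 -0.051925  0.12    ] d 0.0010249999999999912
tip [-0.0558 -0.0493  0.082 ]
s [[-0.1149, -0.07], [-0.1148, -0.0305], [-0.0713, -0.0317], [-0.0715, -0.0721]] [[0.0045, -0.0577], [0.0042, -0.0445], [0.0292, -0.0434], [0.0292, -0.0558]] stop [-0.093125 -0.051075  0.058   ] flag [ 0.016775 -0.05035   0.12    ] d -0.0007249999999999965
tip [-0.0539 -0.0501  0.082 ]
edge [ 0.00095084 -0.1437677   0.115     ]
(np.float64(207.9203004577214), np.float64(166.29921623875333)) (np.float64(303.43824809577916), np.float64(298.27902310428743))
(np.float64(322.83660235112745), np.float64(190.45911389978488)) (np.float64(227.84185451011217), np.float64(194.5126593993942))
```

The stop is in line to within about 1 mm in both views (+1.0 and −0.7 mm). Next I'll flip the lever along an arc with the closed fingertips.

```bash
python3 - <<'E'
from h import *
px,pz,y=-.0935,.040,-.0505
T=lambda cx,cz: c2w(cx+.010,y,cz+.008)
move_to(T(-.034,.15),qd(YAW)); move_l(T(-.034,.064),0.12); st()
for th in (60,75,90,105,120,130,140,150,160,167):
    a=np.radians(th); r=.045; w=.007
    cx=px+r*np.cos(a)+w*np.sin(a); cz=pz+r*np.sin(a)-w*np.cos(a)
    move_l(T(cx,cz),0.07); s=state(); print(th,'F',s['ft_force'].round(1),round(s['time'],2))
    if np.linalg.norm(s['ft_force'])>30: break
hold(0.2); st()
s=state(); p=s['ee_pos']; move_l([p[0],p[1],0.16],0.2); move_l(c2w(-0.05,0.28,0.2),0.35); st()
save('scene','u1'); save('top','u2')
E
python3 -c "
import cv2,numpy as np
cv2.imwrite('pics/u2c.png',cv2.resize(cv2.imread('pics/u2.png')[165:265,250:330],None,fx=6,fy=6,interpolation=cv2.INTER_CUBIC))
cv2.imwrite('pics/u1c.png',cv2.resize(cv2.imread('pics/u1.png')[190:270,220:320],None,fx=7.5,fy=7.5,interpolation=cv2.INTER_CUBIC))"
```

```text
t 26.61 ee [0.6195 0.0256 0.073 ] case [-0.0235 -0.0503  0.073 ] F [-0.2 -0.5  1.2] gap 0.0007
60 F [-0.6  0.6  0.6] 27.23
75 F [0.3 0.6 0.4] 27.55
90 F [-0.1 -0.3  0.1] 27.87
105 F [ 0.5 -0.3 -0. ] 28.18
120 F [ 0.7  0.4 -0.1] 28.5
130 F [-0.4  0.7 -0.1] 28.77
140 F [ 2.  -1.1  1.5] 29.03
150 F [0.1 0.2 0.4] 29.3
160 F [-0.8 -0.8  0.3] 29.57
167 F [ 0.7 -0.3  5. ] 29.82
t 30.02 ee [0.5189 0.04   0.0658] case [-0.1252 -0.0505  0.0658] F [ 0.4 -0.8  6.5] gap 0.0002
t 31.77 ee [0.6404 0.3557 0.1987] case [-0.0502  0.2794  0.1987] F [-0.  -0.9 -0.3] gap 0.0001
```

View pics/u2c.png

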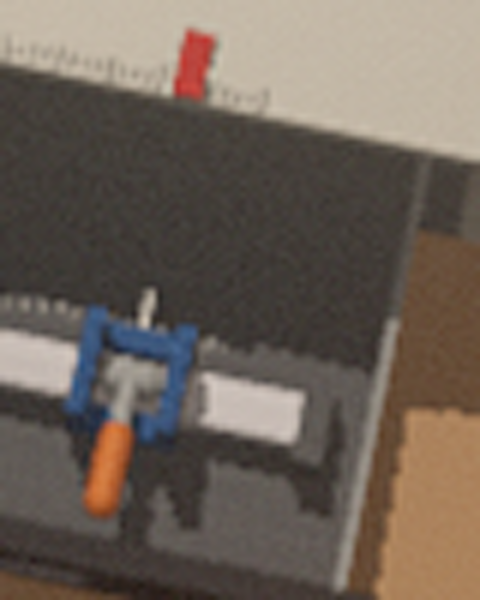

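View pics/u1c.png

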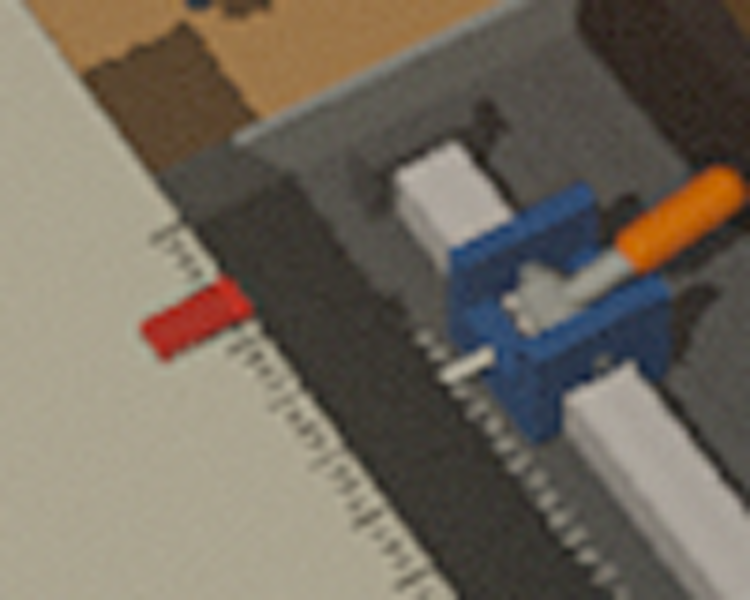

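```bash
python3 - <<'E'
from h import *
t=load('u2'); s=load('u1')
for x,y in [(102,490),(108,465),(115,440)]: print(w2c(px2w(t,x/6+250-.4,y/6+165-.4)).round(4))
for x,y in [(720,195),(690,212),(650,240)]: print(w2c(px2w(s,x/7.5+220-.4,y/7.5+190-.4)).round(4))
E
```

```text
[-0.145  -0.0501  0.0635]
[-0.1347 -0.0501  0.062 ]
[-0.1229 -0.0502  0.0529]
[-0.1427 -0.0464  0.0592]
[-0.1339 -0.0479  0.0561]
[-0.1203 -0.0471  0.054 ]
```

The lever points forward about 13–15° above level and the stop hasn't shifted. Now I'll push the tray home.

```bash
python3 - <<'E'
from h import *
z=.063
move_l(c2w(-.22,0,.2),0.3); move_l(c2w(-.22,0,z),0.15); st()
move_l(c2w(-.10,0,z),0.1); st()
move_l(c2w(-.045,0,z),0.08); st()
for x in (-.034,-.030,-.027,-.0245,-.023,-.0215,-.020):
    move_l(c2w(x,0,z),0.03); s=st()
    if s['ft_force'][:2]@ex<-25: break
E
```

```text
t 34.17 ee [0.4329 0.1038 0.0641] case [-0.2194  0.0003  0.0641] F [0.2 0.4 0.1] gap 0.0007
t 35.52 ee [0.5509 0.0865 0.0633] case [-0.1002  0.0002  0.0633] F [-5.4  1.7  3.5] gap 0.0006
t 36.37 ee [0.6047 0.0788 0.0633] case [-0.0458  0.0002  0.0633] F [-8.4  1.4  5.5] gap 0.0005
t 36.88 ee [0.615  0.0772 0.0633] case [-0.0354  0.0002  0.0633] F [-10.    1.    6.8] gap 0.0003
t 37.17 ee [0.6206 0.0764 0.0631] case [-0.0298  0.0001  0.0631] F [-1.7  0.4  1.2] gap 0.0005
t 37.42 ee [0.6227 0.0761 0.0631] case [-0.0276  0.0001  0.0631] F [-6.3  0.4  4.6] gap 0.0004
t 37.67 ee [0.625  0.0757 0.0631] case [-0.0253  0.0001  0.0631] F [-8.7  0.3  5.2] gap 0.0003
t 37.92 ee [0.6259 0.0756 0.0631] case [-0.0244  0.0001  0.0631] F [-10.1   0.7   6.2] gap 0.0011
t 38.17 ee [0.626  0.0756 0.0631] case [-0.0243  0.0001  0.0631] F [-16.    2.4   9.2] gap 0.0004
t 38.42 ee [0.626  0.0756 0.0631] case [-0.0242  0.0001  0.0631] F [-22.5   1.6  12.4] gap 0.0005
```

The tray is at its end stop: travel stuck at −0.024 m as expected, with the force climbing to 22 N. I'll back off and check.

```bash
python3 - <<'E'
from h import *
move_l(c2w(-.06,0,.063),0.08); move_l(c2w(-.20,0.0,.2),0.3); move_l(c2w(-.05,.33,.25),0.35); st()
save('scene','v1'); save('top','v2')
E
python3 -c "
import cv2,numpy as np
cv2.imwrite('pics/v.png',np.hstack([cv2.resize(cv2.imread('pics/v1.png')[120:420,130:430],None,fx=1.3,fy=1.3),cv2.resize(cv2.imread('pics/v2.png')[60:360,100:400],None,fx=1.3,fy=1.3)]))"
```

```text
t 41.52 ee [0.6478 0.4056 0.2494] case [-0.05    0.3299  0.2494] F [-0.4  0.  -0.3] gap 0.0006
```

View pics/v.png

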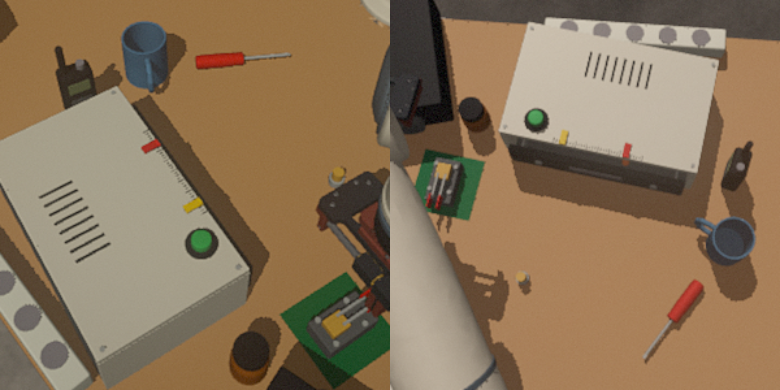

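```bash
python3 - <<'E'
from h import *
move_l([0.5,0.33,0.32],0.3); st()
a=load('top0')['frame']; t=save('top','w2'); b=t['frame']
d=cv2.absdiff(a,b)[150:210,190:345]; print('front diff mean/max',d.mean(),(d.max(2)>40).sum())
save('scene','w1'); a=load('scene0')['frame']; b=load('w1')['frame']; d=cv2.absdiff(a,b); cv2.imwrite('pics/wd.png',np.hstack([b[:, :400],np.clip(d[:, :400]*3,0,255)]))
st(); job_done()
E
```

```text
t 42.38 ee [0.5004 0.33   0.3196] case [-0.1851  0.2339  0.3196] F [-0.2  0.3 -0.4] gap 0.0006
front diff mean/max 2.4740501792114697 10
t 42.48 ee [0.5008 0.3302 0.3177] case [-0.1847  0.2341  0.3177] F [-0.7 -0.2  0.3] gap 0.0005
the job is handed in; nothing more can be done
```

View pics/wd.png

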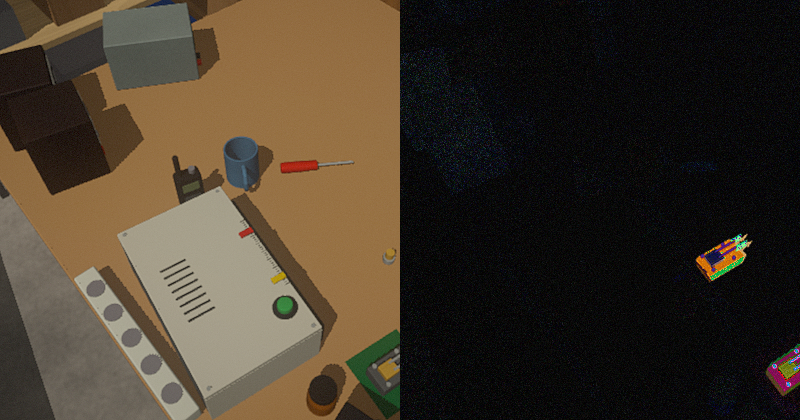

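The tuner is retuned and I handed the job in at about 42.5 s of the 72 s limit; no verdict is reported.

- **Key:** I set the key upright in the middle of the mat before touching the release.
- **Tray out:** I pressed the green release, and the tray popped out.
- **Stop:** I gripped the blue stop by its end faces and slid it about 56 mm to the red flag's line. The two cameras put it at +1.0 mm and −0.7 mm, inside the ±4 mm limit.
- **Lever:** I flipped the orange lever over; it ended pointing at the tray front, about 13–15° above level. The stop did not visibly move.
- **Tray shut:** I pushed the tray to its end stop, with the force reaching about 22 N, and it stayed shut when I backed off. The tray front then looked the same as at the start in the top view.

**Last checks:** Comparing the first and last scene pictures, only the key's old and new places differ. The mug, walkie, driver, fuse jar and adapter are unmoved. I did not check the tape roll: it was outside the part of the picture I compared, though the arm never worked near it. No check failed. I could not see the stop and lever after the tray closed, so their values are from just before shutting.

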